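# Pry open the biscuit tin with the spreader

### The job

The biscuit tin's lid is stiff: pick up the spreader, slip its blade into the gap under the brass lip of the lid and lever the lid up until it stands about upright and stays open. Then lay the spreader flat on the wooden board again, setting it down rather than dropping it. Touch the tin only with the spreader, never with the gripper, and leave the mug, the jar, the pepper mill and the spoon where they are.

Things in the scene. Friction and masses are not known exactly. Their poses are not given: they have to be found in the camera images.
- tin: Teal biscuit tin, 110 mm deep (its x) by 150 mm wide (its y), 70 mm high, fixed to the counter. Origin under its centre, z up; its front, with the gap, faces its -x; its hinge is along the +x top edge. A brass ledge 90 mm wide, 14 mm deep and 5 mm thick stands out from the middle of the front wall, its top 61 mm above the counter. Carries the lid.
- tin_lid (a joint): Hinge angle of the steel lid (rad): 0 closed, 1.57 upright, stop at 1.85. Stiff friction hinge: it stays where it is left; about 2 to 3 N up at the lip moves it. Lid plate 110 x 150 x 6 mm, underside 70 mm above the counter when closed, with a brass lip 90 mm wide that overhangs the front wall by 14 mm, above the ledge. The gap between lip and ledge is 9 mm high, 14 mm deep.
- tin_gap (a point): Middle of the mouth of the gap: level with the front edges of lip and ledge, 65.5 mm above the counter. Fixed to the tin, axes as the tin's; the blade goes in along +x.
- tin_hinge (a point): Middle of the lid's hinge line, 70 mm above the counter, 124 mm along the tin's +x from the gap's mouth. The hinge line runs along the tin's y.
- lid_lip (a point): Middle of the front edge of the lid's brass lip, 124 mm from the hinge line; moves with the lid.
- spreader: Spreader, 205 mm long: black handle 115 mm long, 20 mm wide, 22 mm high, with a flat steel blade 90 mm long, 26 mm wide (18 mm over its last 8 mm), 3 mm thick, at mid-height of the handle. Origin at the centre of the handle (11 mm above the board when lying), x towards the blade's tip, y across, z up. About 90 g. Starts lying on the board.
- spreader_tip (a point): Middle of the end of the blade, 147.5 mm along the spreader's x from its origin.
- board: Wooden board, 240 mm (its x) by 320 mm (its y), 14 mm thick, fixed flat on the counter. Origin under its centre.
- mug: Blue mug, radius 40 mm, 90 mm high, handle on its +y side; origin at the centre of its underside. Leave alone.
- jam_jar: Amber jar with red cap, radius 34 mm, 85 mm high; origin at the centre of its underside. Leave alone.
- pepper_mill: Dark wooden pepper mill, radius 27 mm, 127 mm high; origin at the centre of its underside. Leave alone.
- spoon: Steel spoon with a wooden handle lying on the counter, about 200 mm long along its x, bowl to +x. Leave alone.

How it is judged:
By the outcome, as a careful person would: the job done as asked, in the order asked, and still so for the second after the job is handed in, with the robot touching nothing.
It also fails if it takes over 53 s, if anything falls off the work surface, if the arm or the gripper's body presses on something with over 40 N, if the wrist force passes 120 N, or if a joint passes its speed limit or range.

### The arm

A 6-joint arm with a two-finger parallel gripper is mounted at the origin on the work surface. World frame = base frame: x ahead of the robot, y to its left, z up, the work surface at z = 0. Lengths are in m, angles in rad, forces in N, time in s.
With the tool pointing down it reaches from about 0.325 to 0.9 m from the base axis. Payload 6.1 kg.
Tool frame: the origin (TCP) lies midway between the tips of the shut fingers; the grasp point (between the pads) lies env.grip_depth behind it (env.grip_depth is the distance from the TCP to the grasp point, in m); z points along the fingers, y is the line along which they close (so a half turn about z gives the same grasp; the last joint's range is limited). The gripper opens to 85 mm and grips with 20 to 120 N. Pads are 22 mm wide; open, the fingers measure 114 mm over their backs; the gripper's body (76 mm by 85 mm) begins 54 mm behind the grasp point. The pads swing forward as they close: fully open they stand 13 mm farther back than shut.
Start: joints at [-1.375, 0.22, 1.526, -0, 1.395, -0.126], TCP at [0.198, -0.593, 0.231] pointing down, gripper open.
Joint ranges: [-2.98, 2.98], [-0.91, 2.08], [0.09, 2.57], [-1.24, 4.39], [0.2, 2.65], [-2.68, 2.68]. Speed limits (rad/s): [2.57, 2.57, 3.01, 3.14, 3.14, 3.14].

### API

Orientations are given as a 3x3 rotation matrix whose columns are the frame's x, y, z axes.
In Python, from bench import env gives the robot as it stands.
- The arm moves only by the shell command python3 -m crank 'ROWS' [OPENING] [FORCE]. ROWS is JSON, a list of rows, each a list of 6 numbers: the shift along the tool's x, y, z scaled (see below), then the turn, a rotation vector about the tool's x, y, z scaled (see below). A call has 1 to 20 rows; each row shifts and turns the commanded pose from where the row before left it, along the tool's axes as they then stand; what a row does not reach is not made up. The controller multiplies each number of a shift by 10 cm and each number of a turn by pi rad. A row lasts 1/10 s, in which the tool goes at most 50 mm and 8.59 degrees, less where a joint would pass 70% of its speed; a pose out of reach is approached as far as the arm can. A call with a number of a shift or a turn outside -1 to 1 is refused whole. A call with a gripper value outside its range is refused whole. OPENING is the opening, from 0 (shut) to 1 (fully open), set as the call begins (- or left out, the last holds). The fingers move at their own pace and stop on an object; FORCE is the grip in N (left out, the last holds). Time passes only in rows, so rows that do not move let the fingers close. It gives the time, the measured TCP pose, the force, the opening and the grip force at its end, in the units of the state.
- env.read_state(): the state, without advancing time (a new reading comes with each control period).
- env.capture(name): name is "side" or "top" or "wrist"; returns a dict with "frame" (400x640x3 uint8, red, green, blue), "depth" (400x640 float32, m along the optical axis (not along the pixel's ray), 0 where there is no reading), "mtx" (3x3 intrinsics, pixels), "rvec" (rotation vector, rad) and "tvec" (3), from world to camera coordinates, as OpenCV has them. Camera axes: x right, y down, z forward; pixel columns grow to the right and rows downward; lengths in m; the calibration is good to about 2 mm. A picture is of the moment at which its call begins.
- env.close_job(): hands the job in; it is judged then, once.
The state is a dict: "t": time; "joints": joint angles; "joint_velocities": joint speeds; "joint_torque": joint torques, N m; "position": TCP position; "tool_rot": TCP orientation; "wrist_force": force on the tool from outside, world axes, zero at the start; "ft_torque": the same for the moment, N m; "gripper_width": finger opening in m; "finger_force": force on a finger pad.
Only numpy, scipy, OpenCV 4.12 (cv2) and the standard library are available. Lean on these libraries where they do the work, as an engineer would, in place of code of your own. Each camera call takes 0.05 s, during which the arm holds its last target. There are 200 camera calls.

## Working session

There is one attempt and no reset: what is moved stays moved. The work goes in short steps, Python scripts to look and compute and a shell command to move; the robot and the scene stay as the last step left them, time stands still between calls to the robot, and variables do not carry over. Pictures are saved under pics/ and viewed, at most 10 in all, crops included, and the job is handed in when it is done.

```bash
mkdir -p pics; ls
python3 - <<'E'
from bench import env
import cv2,numpy as np
print(env.grip_depth, env.read_state())
for n in("top","side"):
    c=env.capture(n); np.savez(f"pics/{n}0.npz",**c)
    cv2.imwrite(f"pics/{n}0.png",c["frame"][...,::-1])
    R=cv2.Rodrigues(c["rvec"])[0]; print(n,c["mtx"],-R.T@c["tvec"].ravel(),R)
E
```

```text
pics
0.0187 {'t': 0.0, 'joints': array([-1.37511661e+00,  2.21250803e-01,  1.52762908e+00, -2.49218392e-05,
        1.39467709e+00, -1.26110559e-01]), 'joint_velocities': array([-3.65501803e-04, -3.13813716e-04, -1.46430317e-03,  1.16834028e-05,
        6.47407789e-04, -3.11301589e-04]), 'joint_torque': array([ 1.92395783e-03, -4.96890807e+01, -3.89394057e+01,  7.47635067e-05,
        1.12849456e-02,  1.61823152e-05]), 'position': array([ 0.19752891, -0.59232341,  0.23017443]), 'tool_rot': array([[ 9.48669393e-01,  3.16269219e-01, -4.05997722e-04],
       [ 3.16269401e-01, -9.48667472e-01,  1.92206366e-03],
       [ 2.22732740e-04, -1.95180762e-03, -9.99998070e-01]]), 'wrist_force': array([-0.13990846, -0.69877311,  0.46753538]), 'ft_torque': array([-0.04471048,  0.01205145, -0.0368193 ]), 'finger_force': 0.0, 'gripper_width': 0.08514348344379148}
top [[404.5664169    0.         324.2515228 ]
 [  0.         404.5664169  194.20649163]
 [  0.           0.           1.        ]] [0.32605424 0.03808338 1.19665443] [[ 0.07977488 -0.99680922 -0.00271183]
 [-0.97052873 -0.07705046 -0.22833576]
 [ 0.22739824  0.02084737 -0.97357867]]
side [[498.02953367   0.         321.06476817]
 [  0.         498.02953367 201.29407597]
 [  0.           0.           1.        ]] [-0.10377264  0.75153094  0.99658779] [[-0.69635622 -0.71769561 -0.00101382]
 [-0.48546414  0.47206921 -0.73585001]
 [ 0.52859491 -0.51192155 -0.67714381]]
```

View pics/top0.png

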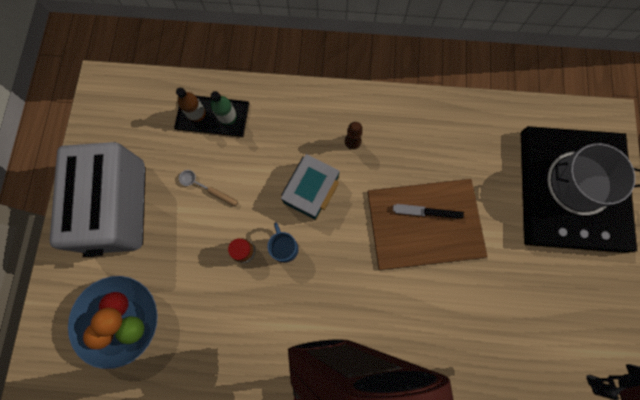

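View pics/side0.png

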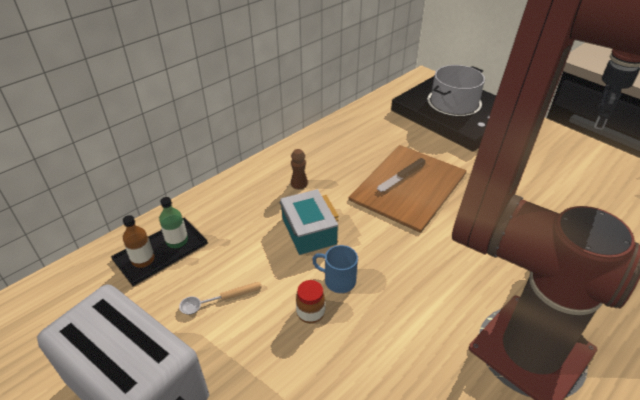

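The top view shows the tin at about (312,187), with its brass lip on the lower right side near (330,195). The spreader lies on the board with its handle at (445,213) and blade at (407,210), tip to the left. The mill is at (354,135), the mug at (283,246), the jar at (240,249) and the spoon at (207,188). The side view agrees: lip at about (330,208), spreader at about (402,175).

```bash
cat > h.py <<'E'
import numpy as np,cv2
def load(n): return dict(np.load(f"pics/{n}.npz"))
def pts(c):
    """per-pixel world points from depth"""
    R=cv2.Rodrigues(c["rvec"])[0]; K=c["mtx"]; d=c["depth"]
    v,u=np.mgrid[:d.shape[0],:d.shape[1]]
    p=np.stack([(u-K[0,2])/K[0,0]*d,(v-K[1,2])/K[1,1]*d,d],-1)
    return (p-c["tvec"].ravel())@R
def ray(c,uv,z):
    """pixels (n,2) onto plane at height z"""
    R=cv2.Rodrigues(c["rvec"])[0]; uv=np.asarray(uv,float).reshape(-1,2)
    d=np.c_[uv,np.ones(len(uv))]@np.linalg.inv(c["mtx"]).T@R; o=-R.T@c["tvec"].ravel()
    return o+d*((z-o[2])/d[:,2])[:,None]
def rect(P):
    (c,s,a)=cv2.minAreaRect((P[:,:2]*1000).astype(np.float32)); return np.round(c,1),np.round(s,1),round(a,1)
E
python3 - <<'E'
from h import *
for n,boxes in (("top0",dict(tin=(275,150,345,222),spr=(385,198,470,225),board=(360,175,490,272),mug=(262,220,305,266),jar=(224,235,256,266),mill=(340,115,366,152))),("side0",dict(tin=(275,185,345,255),spr=(370,150,430,200),board=(340,140,470,232)))):
    c=load(n);P=pts(c);f=c["frame"].astype(int);hsv=cv2.cvtColor(c["frame"],cv2.COLOR_RGB2HSV)
    for k,(a,b,e,g) in boxes.items():
        q=P[b:g,a:e].reshape(-1,3);h=hsv[b:g,a:e].reshape(-1,3).astype(int)
        v,u=np.mgrid[b:g,a:e];uv=np.c_[u.ravel(),v.ravel()];z=q[:,2]
        if k=="tin":
            m=(z>.068)&(z<.085); print(n,"lid z",np.median(z[m]),m.sum(),"lid all depth",rect(q[m]))
            grey=m&(h[:,1]<60); print(" grey ray",rect(ray(c,uv[grey],.076)))
            br=(h[:,0]>12)&(h[:,0]<28)&(h[:,1]>130)&(z>.05);print(" brass",br.sum(),np.median(q[br],0),rect(ray(c,uv[br],.07)),np.round(np.percentile(z[br],[5,50,95]),3))
        elif k=="spr":
            hd=(h[:,2]<60); bl=(h[:,1]<60)&(h[:,2]>90)
            for nm,mm,zz in(("handle",hd,.036),("blade",bl,.0265)):
                print(n,nm,mm.sum(),"z",np.round(np.percentile(z[mm],[10,50,90]),3),"ray",rect(ray(c,uv[mm],zz)),"depth",rect(q[mm]))
        elif k=="board":
            m=(z>.008)&(z<.02); print(n,"board",rect(q[m]))
        else:
            m=z>.05; print(n,k,"zmax",z[m].max(),rect(q[m]))
E
```

```text
top0 lid z 0.0752125324909845 2200 lid all depth (array([612.4, 100.7]), array([130.5, 151.2]), 67.1)
 grey ray (array([614.4, 106.6]), array([116. , 150.6]), 66.5)
 brass 142 [0.58721299 0.04743894 0.07507764] (array([589.2,  47.2]), array([12.9, 91.5]), 67.1) [0.07  0.075 0.079]
top0 handle 426 z [0.013 0.033 0.038] ray (array([ 566. , -234.1]), array([220.8,  31.1]), 88.7) depth (array([ 499.5, -126.7]), array([124. , 462.1]), 31.4)
top0 blade 228 z [0.023 0.026 0.029] ray (array([ 574.5, -187.2]), array([85.5, 25.4]), 88.4) depth (array([475.8, -76.5]), array([ 65.7, 371.4]), 42.5)
top0 board (array([ 539.6, -244.2]), array([240.1, 320.7]), 11.2)
top0 mug zmax 1.196654433996286 (array([400.1, 126.6]), array([230.6,  78.3]), 52.5)
top0 jar zmax 1.196654433996286 (array([389.7, 172. ]), array([289.2,  65.6]), 77.4)
top0 mill zmax 1.196654433996286 (array([561.8,   1.5]), array([ 45.4, 475. ]), 86.6)
side0 lid z 0.07539379764343775 1985 lid all depth (array([571.1, 119.1]), array([133. , 246.3]), 66.3)
 grey ray (array([574.9, 126.4]), array([117.1, 231.7]), 67.1)
 brass 100 [0.58176535 0.05063909 0.07465277] (array([586.2,  47.4]), array([ 11.5, 101. ]), 66.9) [0.069 0.075 0.077]Traceback (most recent call last):
  File "<stdin>", line 14, in <module>
    return _quantile_unchecked(
        a, q, axis, out, overwrite_input, method, keepdims, weights)
    return _ureduce(a,
                    func=_quantile_ureduce_func,
    ...<5 lines>...
                    overwrite_input=overwrite_input,
                    method=method)
    r = func(a, **kwargs)
    result = _quantile(arr,
                       quantiles=q,
    ...<2 lines>...
                       out=out,
                       weights=wgt)
    slices_having_nans = np.isnan(arr[-1, ...])
                                  ~~~^^^^^^^^^
IndexError: index -1 is out of bounds for axis 0 with size 0
```

The tin agrees in both views: yaw about 67°, lip 91 mm wide, lid 0.075 m high. The handle mask picked up other pixels, so I'll isolate the spreader properly and check the neighbours.

Run:
```python
from h import *
for n,(a,b,e,g) in (("top0",(385,198,470,225)),("side0",(370,150,430,200))):
    c=load(n);hsv=cv2.cvtColor(c["frame"],cv2.COLOR_RGB2HSV).astype(int)[b:g,a:e]
    P=pts(c)[b:g,a:e]
    notwood=((hsv[...,1]<90)|(hsv[...,2]<55)).astype(np.uint8)
    N,L,S,_=cv2.connectedComponentsWithStats(notwood); k=1+S[1:,4].argmax()
    m=L==k; v,u=np.nonzero(m); uv=np.c_[u+a,v+b]; V=hsv[v,u,2]
    print(n,m.sum(),"whole@.03",rect(ray(c,uv,.03)),"V",np.percentile(V,[10,50,90]))
    z=P[v,u,2]; dk=(V<60)&(z>.029); bl=(V>85)&(z<.031)
    for nm,mm,zz in(("handle",dk,.036),("blade",bl,.0265)):
        if mm.sum()>5: print("  ",nm,mm.sum(),np.round(np.median(z[mm]),4),"ray",rect(ray(c,uv[mm],zz)),"depth",rect(P[v,u][mm]))
c=load("top0");P=pts(c).reshape(-1,3);ok=(c["depth"].ravel()>0)
for k,(x,y,r,lo,hi) in dict(mug=(.46,.12,.07,.08,.1),jar=(.44,.22,.06,.075,.095),mill=(.74,-.02,.09,.06,.14)).items():
    m=ok&(P[:,2]>lo)&(P[:,2]<hi)&(np.hypot(P[:,0]-x,P[:,1]-y)<r); print(k,m.sum(),rect(P[m]) if m.sum() else "")
```

```text
top0 681 whole@.03 (array([ 570.5, -243.7]), array([205.5,  33.1]), 89.1) V [ 12.  50. 108.]
   handle 271 0.0352 ray (array([ 569.5, -286.3]), array([116.6,  20.4]), 88.4) depth (array([ 477. , -137.6]), array([ 74.4, 457.3]), 31.4)
   blade 246 0.0257 ray (array([ 575.3, -187.3]), array([90.7, 27.3]), 88.1) depth (array([ 576.5, -188.4]), array([88.3, 30.2]), 88.3)
side0 212 whole@.03 (array([ 568.2, -181.9]), array([97.2, 31.2]), 89.3) V [127.1 181.  186.9]
   blade 212 0.0245 ray (array([ 570.6, -185.3]), array([97.6, 31.3]), 89.3) depth (array([ 576.1, -195.7]), array([109.9,  40.9]), 88.5)
mug 85 (array([444.2, 152.9]), array([87.4, 42.6]), 32.3)
jar 197 (array([427.1, 213.6]), array([ 83.6, 119.8]), 26.3)
mill 244 (array([778.5, -11.3]), array([45. , 41.4]), 88.5)
```

```bash
python3 -m crank '[[0.35,-0.146,0.077,0,0,0],[0.35,-0.146,0.077,0,0,0],[0.35,-0.146,0.077,0,0,0],[0.35,-0.146,0.077,0,0,0],[0.35,-0.146,0.077,0,0,0],[0.35,-0.146,0.077,0,0,0],[0.35,-0.146,0.077,0,0,0],[0.35,-0.146,0.077,0,0,0],[0.35,-0.146,0.077,0,0,0],[0.35,-0.146,0.077,0,0,0],[0.35,-0.146,0.077,0,0,0],[0.35,-0.146,0.077,0,0,0],[0.35,-0.146,0.077,0,0,0],[0,0,0,0,0,-0.043],[0,0,0,0,0,-0.043],[0,0,0,0,0,-0.043],[0,0,0,0,0,-0.043],[0,0,0,0,0,-0.043]]' 1
python3 -m crank '[[0,0,0,0,0,-0.043],[0,0,0,0,0,-0.043],[0,0,0,0,0,-0.043],[0,0,0,0,0,-0.043],[0,0,0,0,0,0],[0,0,0,0,0,0]]'
python3 - <<'E'
from bench import env
from h import *
c=env.capture("wrist"); np.savez("pics/w1.npz",**c); cv2.imwrite("pics/w1.png",c["frame"][...,::-1])
s=env.read_state();print(s["position"],s["tool_rot"][:,0],s["joints"])
f=c["frame"];hsv=cv2.cvtColor(f,cv2.COLOR_RGB2HSV).astype(int);P=pts(c);z=P[...,2]
ok=c["depth"]>0
hd=ok&(hsv[...,2]<60)&(z>.03)&(z<.042)&(abs(P[...,0]-.57)<.05)&(abs(P[...,1]+.288)<.08); bl=ok&(hsv[...,1]<70)&(z>.02)&(z<.031)&(abs(P[...,0]-.57)<.05)
for m in(hd,bl):
    print(m.sum(), rect(P[m]) if m.sum() else 0)
E
```

```text
t: 1.9
position: [0.569, -0.2686, 0.1305]
tool_rot: [[0.538, 0.843, -0.001], [0.843, -0.538, 0.001], [-0.0, -0.001, -1.0]]
wrist_force: [-0.8, -0.3, -0.5]
gripper_width: 0.0853
finger_force: 0.0
t: 2.5
position: [0.569, -0.2688, 0.1308]
tool_rot: [[0.037, 0.999, -0.001], [0.999, -0.037, 0.0], [0.0, -0.001, -1.0]]
wrist_force: [0.5, 0.1, -0.3]
gripper_width: 0.0857
finger_force: 0.0
[ 0.56911263 -0.26882281  0.13089653] [3.64056882e-02 9.99337041e-01 3.22844171e-04] [-5.66515888e-01  3.17033021e-01  1.60449450e+00  4.45013591e-05
  1.22063232e+00 -5.30117505e-01]
3281 (array([ 573.4, -287.5]), array([113. ,  19.4]), 88.5)
4513 (array([ 576. , -200.3]), array([118.6,  25.9]), 88.4)
```

View pics/w1.png

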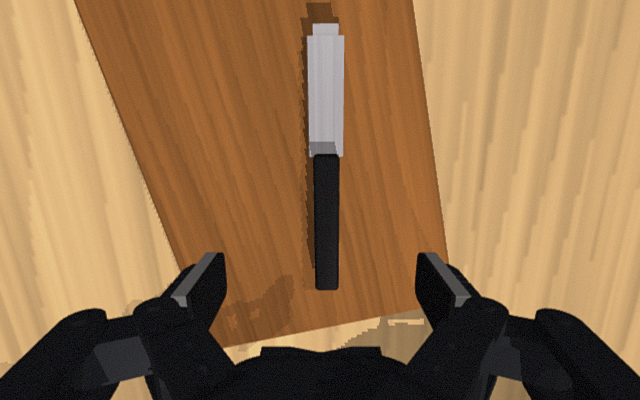

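The wrist view shows the spreader straight ahead, handle at columns 313–339 and rows 155–290. The open fingers straddle it almost evenly. It needs about 4 mm along tool y, then the descent and grasp.

```bash
python3 -m crank '[[0,0.04,0.25,0,0,0],[0,0,0.25,0,0,0],[0,0,0.25,0,0,0],[0,0,0.25,0,0,0],[0,0,0.14,0,0,0],[0,0,0,0,0,0],[0,0,0,0,0,0]]'
python3 -m crank '[[0,0,0,0,0,0],[0,0,0,0,0,0],[0,0,0,0,0,0],[0,0,0,0,0,0],[0,0,0,0,0,0],[0,0,0,0,0,0],[0,0,0,0,0,0],[0,0,0,0,0,0]]' 0 100
```

```text
t: 3.25
position: [0.5736, -0.2693, 0.0177]
tool_rot: [[0.034, 0.999, 0.0], [0.999, -0.034, -0.0], [-0.0, 0.0, -1.0]]
wrist_force: [-0.7, -0.0, 0.5]
gripper_width: 0.0856
finger_force: 0.0
t: 4.05
position: [0.5739, -0.2694, 0.0181]
tool_rot: [[0.033, 0.999, 0.001], [0.999, -0.033, -0.001], [-0.001, 0.001, -1.0]]
wrist_force: [0.2, 0.5, 5.1]
gripper_width: 0.018
finger_force: 100.7
```

```bash
python3 -m crank '[[0,0,-0.1,0,0,0],[0,0,-0.2,0,0,0],[0,0,-0.25,0,0,0],[0,0,-0.25,0,0,0],[0,0,-0.2,0,0,0],[0,0,0,0,0,0.039],[0,0,0,0,0,0.039],[0,0,0,0,0,0.039],[0.307,-0.275,0,0,0,0],[0.307,-0.275,0,0,0,0],[0.307,-0.275,0,0,0,0],[0.307,-0.275,0,0,0,0],[0,0,0,0,0,0],[0,0,0,0,0,0]]'
cat > look.py <<'E'
import sys
from bench import env
from h import *
tag=sys.argv[1]
s=env.read_state();T=s["position"];R=s["tool_rot"];print(s["t"],np.round(T,4),np.round(R[:,0],4),s["wrist_force"].round(1))
u=np.array([.391,.9205]);M=np.array([.587,.0425])
for n in sys.argv[2:]:
    c=env.capture(n);np.savez(f"pics/{n}{tag}.npz",**c);cv2.imwrite(f"pics/{n}{tag}.png",c["frame"][...,::-1])
    P=pts(c);hsv=cv2.cvtColor(c["frame"],cv2.COLOR_RGB2HSV).astype(int)
    Q=(P-T)@R  # tool frame
    ok=(c["depth"]>0)&(hsv[...,1]<80)&(hsv[...,2]>80)&(abs(Q[...,1])<.025)&(Q[...,0]>.035)&(Q[...,0]<.16)&(abs(Q[...,2]+.007)<.02)
    q=Q[ok]; print(n,"blade px",ok.sum())
    if ok.sum()>30:
        print(" tool frame x range",np.percentile(q[:,0],[1,99]).round(4),"y med",np.median(q[:,1]).round(4),"rect",rect(q))
        A=np.polyfit(q[:,0],q[:,2],1);print(" z(tool) slope",A[0].round(4),"at x=.1",np.polyval(A,.1).round(4)," world z med",np.median(P[ok][:,2]).round(4))
E
python3 look.py 2 top side wrist
```

```text
t: 5.45
position: [0.5197, -0.1124, 0.1174]
tool_rot: [[0.388, 0.922, 0.0], [0.922, -0.388, -0.0], [-0.0, 0.0, -1.0]]
wrist_force: [0.6, -0.0, -1.8]
gripper_width: 0.0176
finger_force: 99.9
5.45 [ 0.5197 -0.1124  0.1174] [ 3.883e-01  9.215e-01 -3.000e-04] [ 0.6 -0.  -1.8]
top blade px 229
 tool frame x range [0.0557 0.1245] y med -0.0023 rect (array([90.1, -2. ]), array([26.3, 71.2]), 89.5)
 z(tool) slope 0.0014 at x=.1 -0.0076  world z med 0.1251
side blade px 222
 tool frame x range [0.0367 0.1243] y med -0.0044 rect (array([80.7, -4.6]), array([29.9, 89.9]), 89.2)
 z(tool) slope 0.0033 at x=.1 -0.0076  world z med 0.1251
wrist blade px 12239
 tool frame x range [0.0375 0.1078] y med 0.0016 rect (array([71.9,  1.6]), array([73.5, 26.3]), 0.1)
 z(tool) slope -0.0005 at x=.1 -0.0097  world z med 0.1271
```

View pics/side2.png

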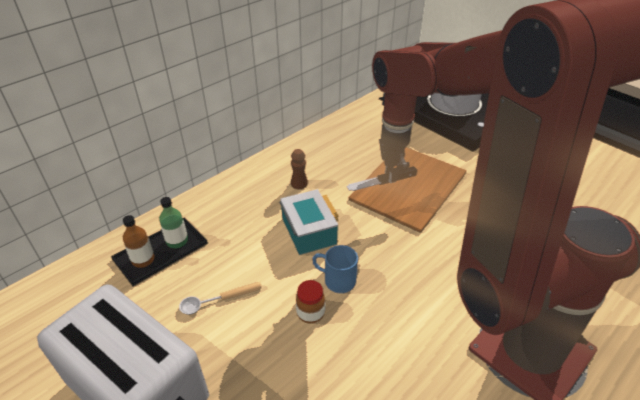

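View pics/wrist2.png

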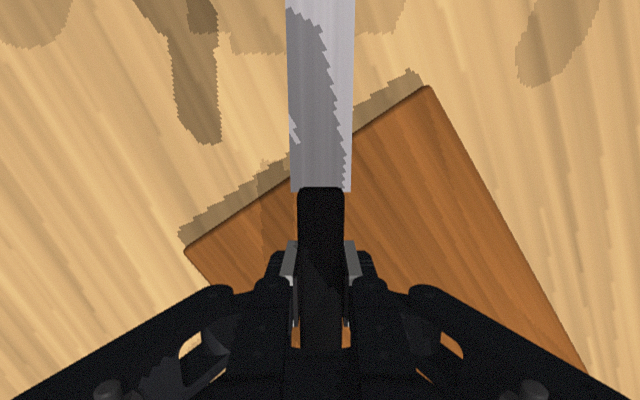

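The blade is straight along tool x in both views: blade top about 7.6 mm above the TCP, tip about 40 mm short of the lip. The side view shows a clear path to the brass lip at (330,208). Next I lower to gap height and approach.

```bash
python3 -m crank '[[0,0,0.25,0,0,0],[0,0,0.25,0,0,0],[0,0,0.09,0,0,0],[0.15,0,0,0,0,0],[0.15,0,0,0,0,0],[0,0,0,0,0,0],[0,0,0,0,0,0]]'
python3 look.py 3 top side
python3 - <<'E'
import cv2
a=cv2.resize(cv2.imread("pics/side3.png")[150:260,260:420],None,fx=4.9,fy=4.9,interpolation=2)
cv2.imwrite("pics/crop3.png",a[:,:780])
E
```

```text
t: 6.3
position: [0.5329, -0.0849, 0.0595]
tool_rot: [[0.389, 0.921, 0.002], [0.921, -0.389, -0.001], [0.0, 0.002, -1.0]]
wrist_force: [-0.3, -0.6, -0.8]
gripper_width: 0.0178
finger_force: 99.9
6.3 [ 0.5329 -0.0849  0.0595] [3.886e-01 9.214e-01 1.000e-04] [-0.3 -0.6 -0.8]
top blade px 241
 tool frame x range [0.0633 0.1595] y med -0.0022 rect (array([110.5,  -0.8]), array([98.5, 48.3]), 0.8)
 z(tool) slope -0.0984 at x=.1 -0.0087  world z med 0.0679
side blade px 263
 tool frame x range [0.0362 0.1594] y med -0.005 rect (array([97.8, -0.8]), array([ 46.6, 124. ]), 89.8)
 z(tool) slope -0.0666 at x=.1 -0.009  world z med 0.067
```

View pics/crop3.png

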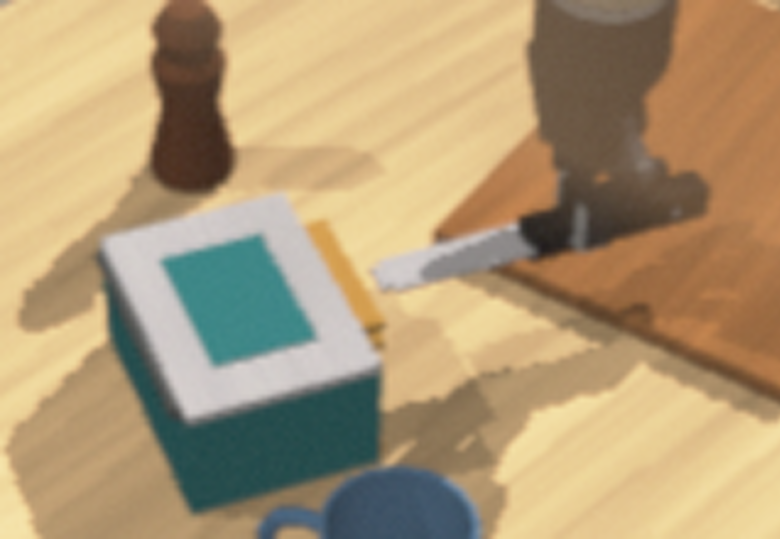

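The crop shows the tip at about (378,278), just short of the lip's front edge (320–380, 225–330) and level with the gap. Inserting 21 mm.

```bash
python3 -m crank '[[0.05,0,0.005,0,0,0],[0.05,0,0,0,0,0],[0.04,0,0,0,0,0],[0.04,0,0,0,0,0],[0.03,0,0,0,0,0],[0,0,0,0,0,0],[0,0,0,0,0,0]]'
python3 look.py 4 top | head -1
```

```text
t: 7.1
position: [0.5398, -0.0661, 0.0577]
tool_rot: [[0.39, 0.921, -0.0], [0.921, -0.39, -0.0], [-0.0, -0.0, -1.0]]
wrist_force: [-0.6, -0.6, -0.4]
gripper_width: 0.0175
finger_force: 99.9
7.1 [ 0.5398 -0.0661  0.0577] [ 3.899e-01  9.209e-01 -1.000e-04] [-0.6 -0.6 -0.4]
```

```bash
python3 -m crank '[[0.005,0,-0.046,0,0,0],[0.005,0,-0.045,0,0,0],[0.005,0,-0.045,0,0,0],[0,0,0,0,0,0],[0.042,0,-0.091,0,0,0],[0.042,0,-0.091,0,0,0],[0,0,0,0,0,0]]'
python3 look.py 5 side top
python3 - <<'E'
import cv2
a=cv2.resize(cv2.imread("pics/side5.png")[150:260,260:420],None,fx=4.9,fy=4.9,interpolation=2)
cv2.imwrite("pics/crop5.png",a[:,:780])
E
```

```text
t: 7.85
position: [0.545, -0.0566, 0.0915]
tool_rot: [[0.389, 0.921, 0.003], [0.921, -0.389, -0.0], [0.001, 0.003, -1.0]]
wrist_force: [-0.2, 0.7, -2.7]
gripper_width: 0.0176
finger_force: 99.7
7.85 [ 0.545  -0.0566  0.0915] [3.894e-01 9.210e-01 9.000e-04] [-0.2  0.7 -2.7]
side blade px 327
 tool frame x range [0.0364 0.1521] y med -0.0037 rect (array([94.5,  1.9]), array([ 49.6, 117.6]), 87.8)
 z(tool) slope -0.0243 at x=.1 -0.0082  world z med 0.0996
top blade px 299
 tool frame x range [0.0387 0.152 ] y med -0.0016 rect (array([94.8,  0.6]), array([ 49.2, 117.4]), 89.1)
 z(tool) slope -0.0259 at x=.1 -0.0078  world z med 0.0996
```

View pics/crop5.png

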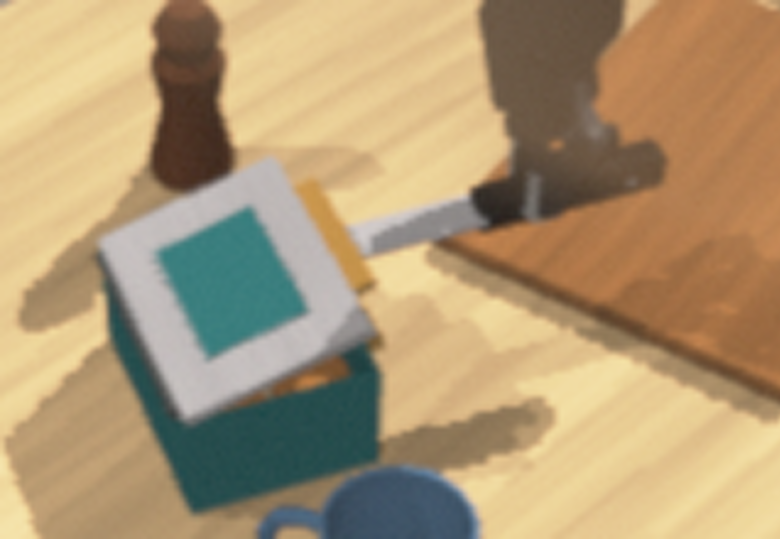

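The lid is lifting, at about 15°, with the blade tip under the lip. I'll continue around the arc.

```bash
python3 -m crank '[[0.05,0,-0.08,0,0,0],[0.05,0,-0.08,0,0,0],[0.053,0,-0.073,0,0,0],[0.053,0,-0.073,0,0,0],[0.065,0,-0.061,0,0,0],[0.065,0,-0.061,0,0,0],[0.067,0,-0.056,0,0,0],[0.067,0,-0.056,0,0,0],[0.075,0,-0.044,0,0,0],[0.075,0,-0.044,0,0,0],[0.082,0,-0.03,0,0,0],[0.082,0,-0.03,0,0,0],[0,0,0,0,0,0],[0,0,0,0,0,0]]'
cat > lid.py <<'E'
import sys
from h import *
H=np.array([.635,.1565,.07]);u=np.array([.391,.9205,0]);w=np.array([.9205,-.391,0])
for n in sys.argv[1:]:
    c=load(n);q=pts(c)-H; X=q@u;Y=q@w;Z=q[...,2]
    ok=(c["depth"]>0)&(abs(Y)<.075)&(Z>.012)&(Z<.135)&(X>-.06)&(X<.03)
    if n.startswith("top"): ok&=Z>.03
    A=np.polyfit(Z[ok],X[ok],1) if ok.sum()>50 else None
    print(n,ok.sum(),"dX/dZ",A,"-> angle deg",90+np.degrees(np.arctan(A[0])) if A is not None else None,"Zmax",np.percentile(Z[ok],99) if ok.sum() else 0, "X at top", np.median(X[ok&(Z>.09)]))
E
python3 look.py 6 side top; python3 lid.py side6 top6
python3 - <<'E'
import cv2
a=cv2.resize(cv2.imread("pics/side6.png")[120:260,260:420],None,fx=4.2,fy=4.2,interpolation=2)
cv2.imwrite("pics/crop6.png",a)
E
```

```text
t: 9.35
position: [0.5743, 0.0159, 0.1582]
tool_rot: [[0.389, 0.921, -0.0], [0.921, -0.389, 0.001], [0.001, -0.0, -1.0]]
wrist_force: [0.4, -0.6, -1.1]
gripper_width: 0.0178
finger_force: 99.9
9.35 [0.5743 0.0159 0.1582] [3.893e-01 9.211e-01 6.000e-04] [ 0.4 -0.6 -1.1]
side blade px 303
 tool frame x range [0.0361 0.1389] y med -0.0056 rect (array([87.7,  0.3]), array([ 49.5, 104.1]), 89.8)
 z(tool) slope 0.0364 at x=.1 -0.0066  world z med 0.1659
top blade px 150
 tool frame x range [0.0396 0.1242] y med -0.0021 rect (array([82. , -1.6]), array([27. , 88.3]), 89.2)
 z(tool) slope -0.0006 at x=.1 -0.0071  world z med 0.1652
side6 1046 dX/dZ [-0.31467861  0.00767081] -> angle deg 72.53232641275606 Zmax 0.12141849649440752 X at top -0.023764334462980326
top6 314 dX/dZ [-0.29922358  0.00246667] -> angle deg 73.34157694127128 Zmax 0.12281510523974333 X at top -0.028945998016303525
```

View pics/crop6.png

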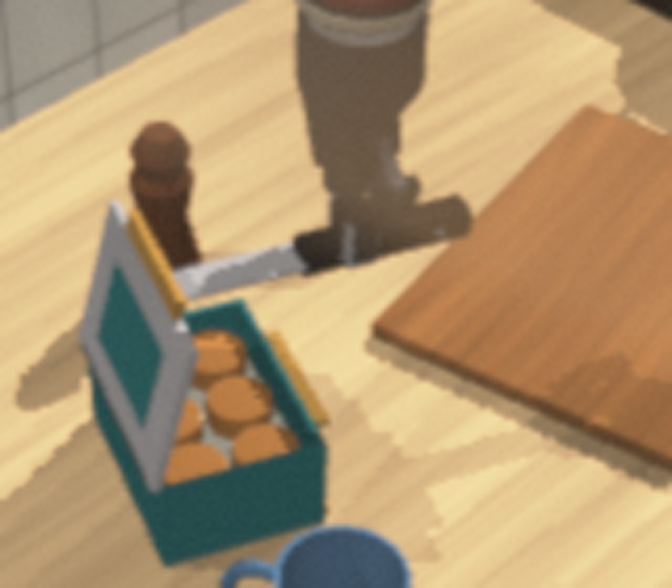

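The crop shows the lid at about 73° with the tip pressing on its underside, close to the planned 75°. About 30 mm more forward will bring it upright.

```bash
python3 -m crank '[[0.08,0,-0.015,0,0,0],[0.08,0,-0.015,0,0,0],[0.075,0,-0.005,0,0,0],[0.07,0,0,0,0,0],[0,0,0,0,0,0],[0,0,0,0,0,0]]'
python3 look.py 7 side top; python3 lid.py side7 top7
```

```text
t: 10.05
position: [0.5865, 0.0439, 0.1619]
tool_rot: [[0.39, 0.921, 0.001], [0.921, -0.39, 0.0], [0.001, 0.0, -1.0]]
wrist_force: [0.5, -0.0, -0.7]
gripper_width: 0.0172
finger_force: 99.8
10.05 [0.5865 0.0439 0.1619] [3.896e-01 9.210e-01 7.000e-04] [ 0.5 -0.  -0.7]
side blade px 283
 tool frame x range [0.0361 0.1339] y med -0.0058 rect (array([84.8, -1.2]), array([98.9, 47.6]), 0.3)
 z(tool) slope 0.0661 at x=.1 -0.0053  world z med 0.1692
top blade px 160
 tool frame x range [0.0396 0.1279] y med -0.0017 rect (array([85.1,  4.7]), array([46.6, 90.7]), 83.6)
 z(tool) slope -0.0237 at x=.1 -0.0085  world z med 0.1697
side7 656 dX/dZ [-0.15752487  0.01189429] -> angle deg 81.04805094314142 Zmax 0.12491487323877787 X at top 0.006315053180096479
top7 461 dX/dZ [ 0.03768911 -0.00308208] -> angle deg 92.15840556248892 Zmax 0.12489207421279795 X at top 0.004896691687640834
```

The lid is at about 92°, both from the top view and from the tip position (tip at the hinge plane, about 100 mm up). I'll retract straight back, check that the lid holds, and go back over the board.

```bash
python3 -m crank '[[-0.1,0,0,0,0,0],[-0.2,0,0,0,0,0],[-0.25,0,0,0,0,0],[-0.25,0,0,0,0,0],[-0.2,0,0,0,0,0],[-0.322,0.184,0,0,0,0],[-0.322,0.184,0,0,0,0],[-0.322,0.184,0,0,0,0],[-0.322,0.184,0,0,0,0],[-0.322,0.184,0,0,0,0],[-0.322,0.184,0,0,0,0],[0,0,0,0,0,-0.039],[0,0,0,0,0,-0.039],[0,0,0,0,0,-0.039],[0,0,0.28,0,0,0],[0,0,0.28,0,0,0],[0,0,0.28,0,0,0],[0,0,0.28,0,0,0],[0,0,0,0,0,0],[0,0,0,0,0,0]]'
python3 look.py 8 side top; python3 lid.py side8 top8
```

```text
t: 12.15
position: [0.5728, -0.2701, 0.0498]
tool_rot: [[0.034, 0.999, -0.001], [0.999, -0.034, 0.001], [0.001, -0.001, -1.0]]
wrist_force: [-0.4, -0.3, -0.7]
gripper_width: 0.0175
finger_force: 99.8
12.15 [ 0.5728 -0.2701  0.0498] [3.370e-02 9.994e-01 5.000e-04] [-0.4 -0.3 -0.7]
side blade px 173
 tool frame x range [0.0389 0.1268] y med -0.005 rect (array([82.3, -4.8]), array([29. , 93.6]), 89.4)
 z(tool) slope -0.006 at x=.1 -0.0075  world z med 0.0571
top blade px 244
 tool frame x range [0.0411 0.1249] y med -0.0003 rect (array([82.2, -1. ]), array([86.2, 25.8]), 0.5)
 z(tool) slope 0.0018 at x=.1 -0.0092  world z med 0.0592
side8 487 dX/dZ [0.02831637 0.00680504] -> angle deg 91.62197503218117 Zmax 0.12574418211736815 X at top 0.010223331348706257
top8 598 dX/dZ [ 0.07814875 -0.00251015] -> angle deg 94.4685118469171 Zmax 0.12488606126405097 X at top 0.005236719898147526
```

View pics/side8.png

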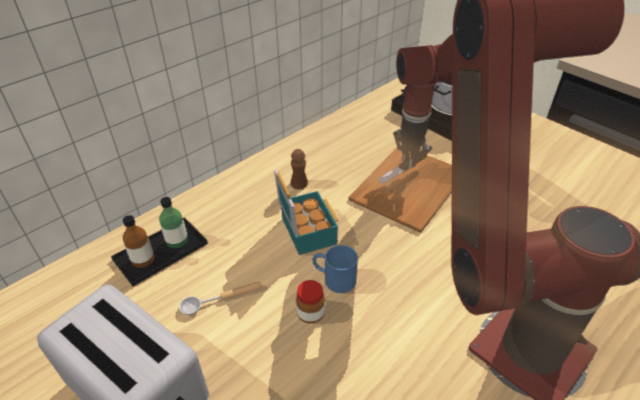

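The lid stays upright at about 92° with the tool away, and the other objects haven't moved. Now I lower the spreader gently until it touches the board.

```bash
python3 -m crank '[[0,0,0.12,0,0,0],[0,0,0.1,0,0,0],[0,0,0.04,0,0,0],[0,0,0.02,0,0,0],[0,0,0.02,0,0,0],[0,0,0.01,0,0,0],[0,0,0,0,0,0],[0,0,0,0,0,0],[0,0,0,0,0,0]]'
```

```text
t: 13.15
position: [0.5736, -0.2699, 0.0191]
tool_rot: [[0.033, 0.999, 0.0], [0.999, -0.033, -0.0], [-0.0, 0.0, -1.0]]
wrist_force: [-0.2, -0.9, -0.7]
gripper_width: 0.0176
finger_force: 99.8
```

```bash
python3 -m crank '[[0,0,0.006,0,0,0],[0,0,0,0,0,0],[0,0,0,0,0,0]]'; python3 -m crank '[[0,0,0.005,0,0,0],[0,0,0,0,0,0],[0,0,0,0,0,0]]'
```

```text
t: 13.45
position: [0.5734, -0.2698, 0.0182]
tool_rot: [[0.033, 0.999, 0.0], [0.999, -0.033, -0.0], [-0.0, 0.0, -1.0]]
wrist_force: [0.1, 0.2, -0.8]
gripper_width: 0.0176
finger_force: 99.8
t: 13.75
position: [0.5735, -0.2698, 0.0181]
tool_rot: [[0.033, 0.999, 0.0], [0.999, -0.033, -0.0], [-0.0, 0.0, -1.0]]
wrist_force: [-2.1, 0.3, 3.5]
gripper_width: 0.0177
finger_force: 100.5
```

It has touched the board (3.5 N upward). Release in stages, then retreat.

```bash
python3 -m crank '[[0,0,0,0,0,0],[0,0,0,0,0,0],[0,0,0,0,0,0],[0,0,0,0,0,0]]' 0.35 20
python3 -m crank '[[0,0,0,0,0,0],[0,0,0,0,0,0],[0,0,0,0,0,0],[0,0,0,0,0,0],[0,0,0,0,0,0]]' 1
python3 -m crank '[[0,0,-0.1,0,0,0],[0,0,-0.2,0,0,0],[0,0,-0.3,0,0,0],[0,0,-0.3,0,0,0],[0,0,-0.3,0,0,0],[0,0,-0.3,0,0,0],[0,0,0,0,0,0],[0,0,0,0,0,0],[0,0,0,0,0,0]]'
python3 look.py 9 side top wrist|head -1; python3 lid.py side9 top9
python3 - <<'E'
from h import *
c=load("wrist9");P=pts(c);hsv=cv2.cvtColor(c["frame"],cv2.COLOR_RGB2HSV).astype(int);z=P[...,2]
for lo,hi,m in((.03,.042,hsv[...,2]<60),(.02,.031,hsv[...,1]<70)):
    m=m&(c["depth"]>0)&(z>lo)&(z<hi)&(abs(P[...,0]-.572)<.05)&(abs(P[...,1]+.25)<.12);print(m.sum(),rect(P[m]),np.median(z[m]))
E
```

```text
t: 14.15
position: [0.5734, -0.2698, 0.0176]
tool_rot: [[0.033, 0.999, 0.0], [0.999, -0.033, -0.0], [-0.0, 0.0, -1.0]]
wrist_force: [-0.3, 0.5, 0.2]
gripper_width: 0.0299
finger_force: 0.0
t: 14.65
position: [0.5734, -0.2698, 0.0177]
tool_rot: [[0.033, 0.999, 0.0], [0.999, -0.033, -0.0], [-0.0, 0.0, -1.0]]
wrist_force: [0.1, -0.1, 0.7]
gripper_width: 0.0857
finger_force: 0.0
t: 15.55
position: [0.5727, -0.2693, 0.1666]
tool_rot: [[0.033, 0.999, -0.002], [0.999, -0.033, 0.001], [0.001, -0.002, -1.0]]
wrist_force: [-0.7, 0.4, -0.4]
gripper_width: 0.0854
finger_force: 0.0
15.55 [ 0.5727 -0.2693  0.1666] [0.0332 0.9994 0.001 ] [-0.7  0.4 -0.4]
side9 493 dX/dZ [0.02778603 0.00681926] -> angle deg 91.59161264154044 Zmax 0.12550694570196522 X at top 0.01010454616415386
top9 602 dX/dZ [ 0.07814248 -0.0025334 ] -> angle deg 94.46815471360866 Zmax 0.12565056112731945 X at top 0.005131527815112685
2564 (array([ 573.4, -288. ]), array([112.2,  19.5]), 88.2) 0.03693476419207399
3420 (array([ 576.5, -187.7]), array([92.2, 26. ]), 88.4) 0.02759961673052011
```

View pics/top9.png

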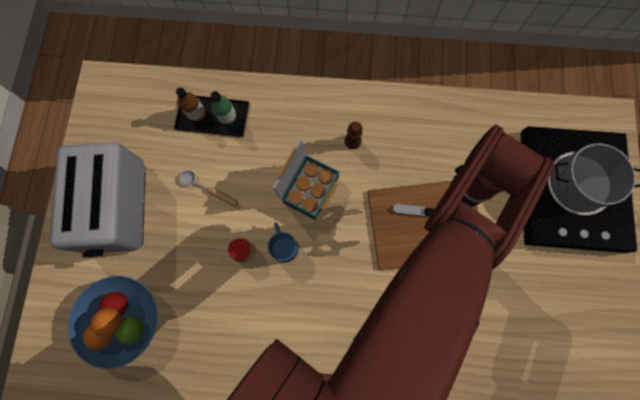

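The top view shows the lid upright at about (290,170). The spreader lies flat on the board with its blade at (408,210), the gripper is clear, and the mug, jar, mill and spoon are where they started.

```bash
python3 -c "
from bench import env
print(env.close_job())"
```

```text
the job is handed in; nothing more can be done
None
```

I levered the lid up with the spreader and it stayed open at about 92°; the spreader is lying flat on the board again, the mug, jar, pepper mill and spoon look unmoved in the last top view, and I handed the job in at about 16 s (no verdict was returned).

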